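# Pack the sommelier's chest

## Task

Tidy the tasting table: put the corkscrew, the bottle stopper and the foil cutter into the open wooden chest, and after that close the chest with its lid, fully down over both brass dowels and flat on the rim. Leave the candle, the wine glass and the jar standing where they are.

Things in the scene. Friction and masses are not known exactly. Their poses are not given: they have to be found in the camera images.
- chest: open-topped dark wooden accessory chest, fixed to the table, 216 (x) x 132 (y) x 52 mm high. Origin: centre of its underside; z up. The floor inside is 8 mm above the table, the hollow 176 (x) x 116 (y) x 44 mm deep; long walls 8 mm thick, end blocks 20 mm. Two brass dowels, 8 mm diameter with conical tips, stand 14 mm above the rim at chest (x, y) = (98, 45) and (-98, -45) mm.
- chest_rim (a point): centre of the chest's mouth, at rim height, 52 mm above the chest's origin; same axes as the chest
- lid: loose flat dark wooden lid of the chest, 216 (x) x 132 (y) x 10 mm, about 0.35 kg, lying right way up on the table. Origin: centre of its underside; z up. Two 13 mm through holes at lid (x, y) = (98, 45) and (-98, -45) mm go over the dowels (either way round by half a turn). On top, centred, a wooden grip bar 80 (x) x 18 (y) x 30 mm high, from 10 to 40 mm above the origin.
- corkscrew: folded waiter's corkscrew lying on its side: black handle and steel lever side by side with the screw between, 116 (x) x 24 (y) x 14 mm high. Origin: centre of its underside (x lengthwise, z up). Grip across y at the middle.
- stopper: sparkling-wine stopper standing upright: round steel cap 36 mm diameter from 12 to 29 mm height, on a rubber foot 30 mm diameter, with a 24 mm top; 39 mm high. Two small clamp wings on its +x and -x sides make it 44 mm across x; across y it is 36 mm. Origin: centre of its foot's underside; z up.
- foil_cutter: foil cutter: black plastic horseshoe lying flat, 46 (x) x 48 (y) x 20 mm high, its slot (22 mm wide) open to -x. Origin: centre of its underside; z up.
- candle: bystander: white pillar candle, 60 mm diameter, 127 mm high with its wick; origin at the centre of its underside
- wineglass: bystander: stemmed wine glass standing upright, 68 mm widest diameter, 148 mm high; origin at the centre of its underside
- jar: bystander: amber glass jar with a lid, 64 mm diameter, 95 mm high; origin at the centre of its underside
Not all that is in view belongs to the job. Of the things that look like the stopper, the smallest one is meant.

How it is judged (in metres and radians):
On the way:
1. corkscrew, stopper and foil cutter are all inside the chest, the lid not yet on (x of corkscrew in the frame of chest between -0.088 and 0.088 m and y of corkscrew in the frame of chest between -0.058 and 0.058 m and z of corkscrew in the frame of chest between 0.003 and 0.05 m and x of stopper in the frame of chest between -0.088 and 0.088 m and y of stopper in the frame of chest between -0.058 and 0.058 m and z of stopper in the frame of chest between 0.003 and 0.05 m and x of foil_cutter in the frame of chest between -0.088 and 0.088 m and y of foil_cutter in the frame of chest between -0.058 and 0.058 m and z of foil_cutter in the frame of chest between 0.003 and 0.05 m and horizontal distance between lid and chest_rim above 0.03 m), for 0.2 s.
At the end, for the whole second after the job is handed in: Origins of the three tools inside the chest (within 88 mm in x, 58 mm in y, below 50 mm in its frame); lid at rest with its underside 48 to 55.5 mm above the chest's underside, within 5 mm of the mouth's centre, long axes within 0.06 rad, level within 0.035 rad (x of corkscrew in the frame of chest between -0.088 and 0.088 m and y of corkscrew in the frame of chest between -0.058 and 0.058 m and z of corkscrew in the frame of chest between 0.003 and 0.05 m and x of stopper in the frame of chest between -0.088 and 0.088 m and y of stopper in the frame of chest between -0.058 and 0.058 m and z of stopper in the frame of chest between 0.003 and 0.05 m and x of foil_cutter in the frame of chest between -0.088 and 0.088 m and y of foil_cutter in the frame of chest between -0.058 and 0.058 m and z of foil_cutter in the frame of chest between 0.003 and 0.05 m and z of lid in the frame of chest between 0.048 and 0.0555 m and horizontal distance between lid and chest_rim below 0.005 m and angle between the x axis of lid and the x axis of chest, either way round below 0.06 rad and angle between lid's own z axis and vertical below 0.035 rad and linear speed of lid below 0.02 m/s); the robot touches nothing.
It fails at once if the candle is shoved more than 30 mm or tipped over (distance of candle from where it was at the start of the episode above 0.03 m or angle between candle's own z axis and vertical above 0.35 rad).
It fails at once if the wine glass is shoved more than 30 mm or tipped over (distance of wineglass from where it was at the start of the episode above 0.03 m or angle between wineglass's own z axis and vertical above 0.35 rad).
It fails at once if the jar is shoved more than 30 mm or tipped over (distance of jar from where it was at the start of the episode above 0.03 m or angle between jar's own z axis and vertical above 0.35 rad).
It also fails if it takes over 72 s, if anything falls off the work surface, if the arm or the gripper's body presses on something with over 40 N, if the wrist force passes 120 N, or if a joint passes its speed limit or range.

## Robot

A 6-joint arm with a two-finger parallel gripper is mounted at the origin on the work surface. World frame = base frame: x ahead of the robot, y to its left, z up, the work surface at z = 0. Lengths are in mm, angles in degrees, forces in N, time in s.
With the tool pointing down it reaches from about 275 to 750 mm from the base axis. Payload 10.2 kg.
Tool frame: the origin (TCP) lies midway between the tips of the shut fingers; the grasp point (between the pads) lies 19 mm behind it; z points along the fingers, y is the line along which they close (so a half turn about z gives the same grasp; the last joint's range is limited). The gripper opens to 85 mm and grips with 20 to 120 N. Pads are 22 mm wide; open, the fingers measure 114 mm over their backs; the gripper's body (76 mm by 85 mm) begins 54 mm behind the grasp point. The pads swing forward as they close: fully open they stand 13 mm farther back than shut.
Start: joints at [60.768, 17.928, 85.812, -0, 76.261, -12.8], TCP at [148.527, 503.558, 231.294] pointing down, gripper open.
Joint ranges: [-168.41, 168.41], [-55.51, 124.54], [10.69, 146.95], [-70.63, 250.63], [1, 178], [-165.06, 165.06]. Speed limits (degrees/s): [136.94, 136.94, 172.46, 180, 180, 180].

## Interface

Orientations are given as [roll, pitch, yaw] about the fixed x, y, z axes, in that order (R = Rz(yaw) Ry(pitch) Rx(roll)).
In Python, from workcell import robot gives the robot as it stands. The module is installed in compiled form; this text tells all that it offers.
- The arm moves only by the tool play_rows, never from a script. Its argument "steps" is a list that holds one entry, the list of rows, each a list of 4 numbers: the shift along the tool's x, y, z in m, then the turn about the tool's z in degrees. A call has 1 to 10 rows; each row shifts and turns the commanded pose from where the row before left it, along the tool's axes as they then stand; what a row does not reach is not made up. A row lasts 1/10 s, in which the tool goes at most 50 mm and 8.59 degrees, less where a joint would pass 70% of its speed; a pose out of reach is approached as far as the arm can. A call with a gripper value outside its range is refused whole. "claw" is the opening, from 0 (shut) to 1 (fully open), set as the call begins (left out, the last holds). The fingers move at their own pace and stop on an object; "newtons" is the grip in N (left out, the last holds). Time passes only in rows, so rows that do not move let the fingers close. It gives the time, the measured TCP pose, the force, the opening and the grip force at its end, in the units of the state.
- robot.get_state(): the state, without advancing time (a new reading comes with each control period).
- robot.capture(name): name is "scene" or "side" or "wrist"; returns the picture (420x560x3 uint8, red, green, blue); there is no depth.
- robot.camera_info(name): a dict with "mtx" (3x3 intrinsics, pixels), "R" (3x3) and "t" (3): a world point X has camera coordinates R X + t. Camera axes: x right, y down, z forward; pixel columns grow to the right and rows downward; lengths in mm; the calibration is good to about 2 mm. A picture is of the moment at which its call begins: read the wrist's pose just before it. camera_info takes no time and is no camera call; for the wrist camera it gives the pose at the moment of the call.
- robot.hand_in(): hands the job in; it is judged then, once.
The state is a dict: "clock": time; "joints": joint angles; "qvel": joint speeds; "effort": joint torques, N m; "position": TCP position; "tcp_rot": TCP orientation; "ft_force": force on the tool from outside, world axes, zero at the start; "moment": the same for the moment, N m; "gripper_width": finger opening in mm; "grip_force": force on a finger pad.
Only numpy, scipy, OpenCV 4.12 (cv2) and the standard library are available. Lean on these libraries where they do the work, as an engineer would, in place of code of your own. Each camera call takes 0.05 s, during which the arm holds its last target. There are 200 camera calls.

## Working session

There is one attempt and no reset: what is moved stays moved. The work goes in short steps, Python scripts to look and compute and a tool call to move; the robot and the scene stay as the last step left them, time stands still between calls to the robot, and variables do not carry over. Pictures are saved under pics/ and viewed, at most 10 in all, crops included, and the job is handed in when it is done.

Besides the shell and the picture viewer there is one more tool, called after "Request:" as name(argument=value, ...), one argument or row to a line, values as JSON. play_rows: Moves the arm, as the interface text tells. Its arguments: {"type":"object","properties":{"steps":{"type":"array","items":{"type":"array","items":{"type":"array","items":{"type":"number"}}}},"claw":{"type":"number"},"newtons":{"type":"number"}},"required":["steps"]}

```bash
mkdir -p pics; cat > h.py <<'E'
import numpy as np, cv2
from workcell import robot
def snap(cam,name,crop=None,scale=1):
    ci=robot.camera_info(cam); im=robot.capture(cam)
    np.savez(f'pics/{name}.npz',im=im,**{k:np.array(ci[k]) for k in('mtx','R','t')})
    show(name,name,crop,scale)
def show(src,name,crop=None,scale=1):
    im=np.load(f'pics/{src}.npz')['im']
    if crop: x0,y0,x1,y1=crop; im=im[y0:y1,x0:x1]
    im=cv2.resize(im,None,fx=scale,fy=scale,interpolation=cv2.INTER_CUBIC)
    cv2.imwrite(f'pics/{name}.png',im[:,:,::-1])
def w(src,u,v,z):
    d=np.load(f'pics/{src}.npz'); K,R,t=d['mtx'],d['R'],d['t'].ravel()
    c=-R.T@t; r=R.T@np.linalg.solve(K,[u,v,1.]); return np.round(c+r*(z-c[2])/r[2],1)
def proj(src,X):
    d=np.load(f'pics/{src}.npz'); p=d['mtx']@(d['R']@np.array(X,float)+d['t'].ravel()); return np.round(p[:2]/p[2],1)
def st():
    s=robot.get_state(); print({k:np.round(s[k],2).tolist() for k in('clock','position','tcp_rot','joints','ft_force','gripper_width','grip_force')})
E
python3 - <<'E'
from h import *
st(); snap('scene','s1',None,1.42); snap('wrist','w1',None,1.42); snap('side','d1',None,1.42)
for c in('scene','side','wrist'):
    i=robot.camera_info(c); R=np.array(i['R']); print(c,-R.T@np.array(i['t']).ravel(),R[2])
E
```

```text
{'clock': 0.0, 'position': [148.38, 503.32, 230.7], 'tcp_rot': [-179.92, -0.02, 163.57], 'joints': [60.77, 17.96, 85.86, 0.0, 76.26, -12.8], 'ft_force': [0.18, -0.4, 0.32], 'gripper_width': 85.37, 'grip_force': 0.0}
scene [1058.07862881 -469.50143672  678.89631924] [-0.58145257  0.51034487 -0.63360952]
side [ 290.75648771 -586.61950708  769.83305786] [ 0.24146331  0.63743766 -0.73168894]
wrist [ 82.57270794 522.57135302 373.8082559 ] [ 0.26059176 -0.07818123 -0.96227835]
```

View pics/s1.png

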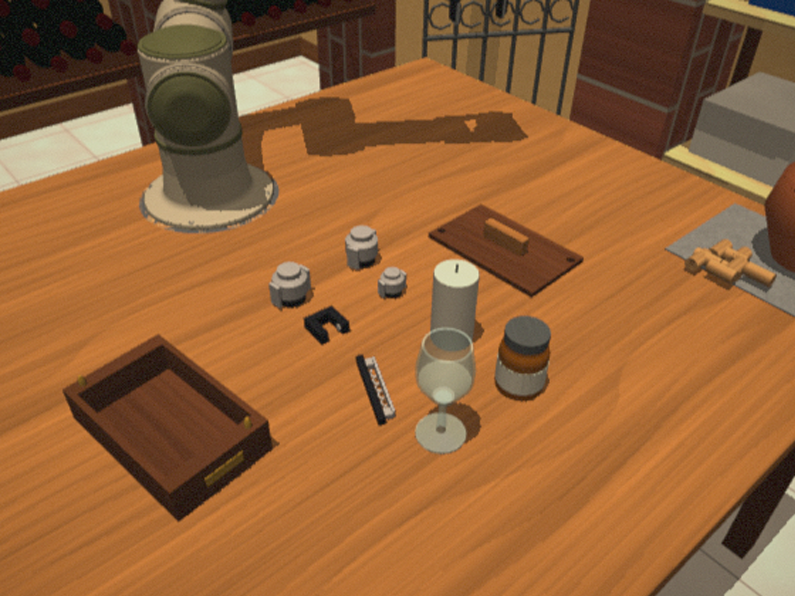

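View pics/w1.png

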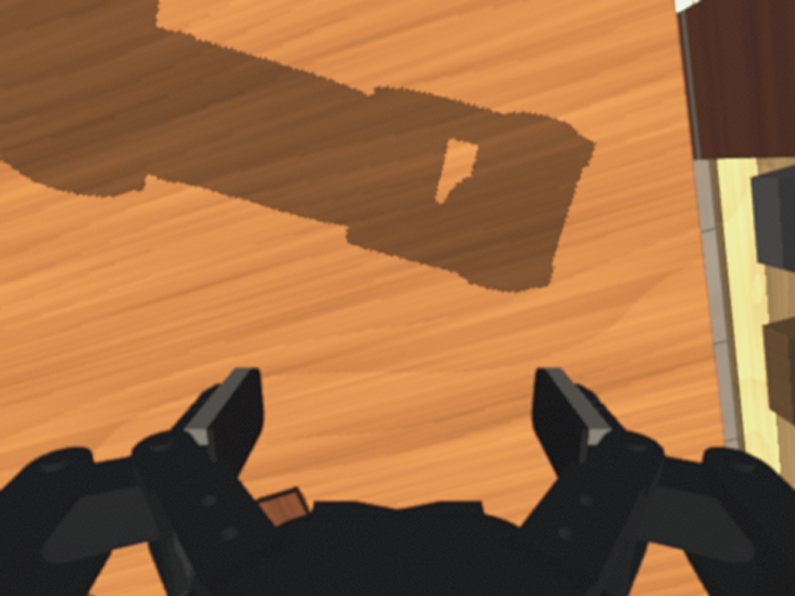

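The scene view shows the chest at (170,425), foil cutter (327,323), small stopper (392,282), corkscrew (376,390), lid (505,248). The candle is at (455,305), the glass at (442,400) and the jar at (524,360). The wrist view shows only bare table and the fingers.

View pics/d1.png

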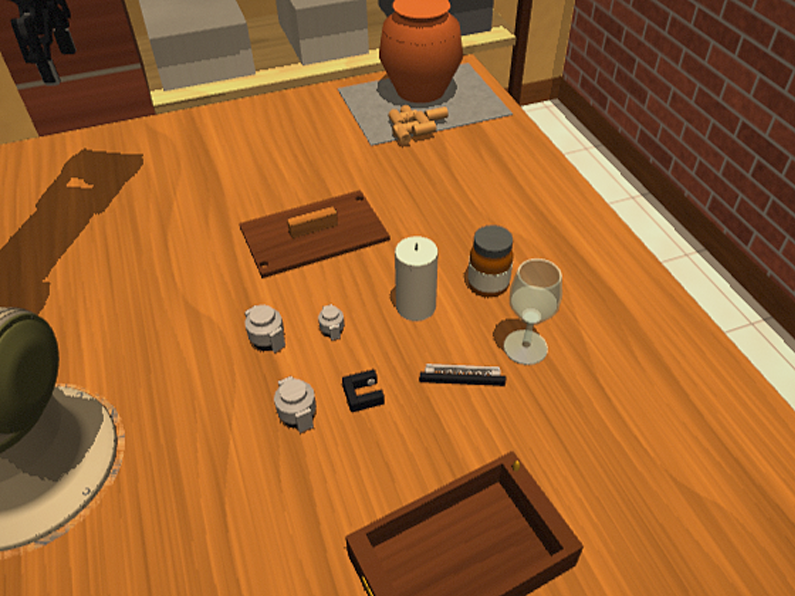

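```bash
python3 - <<'E'
from h import *
s=1.42
def p(n,u,v,z): print(n,w('s1',u/s,v/s,z))
for n,u,v in [('rimL',65,393),('rimT',158,337),('rimR',269,427),('rimB',180,495)]: p(n,u,v,52)
p('dowelA',82,381,60);p('dowelB',247,422,60)
for n,u,v in [('lidL',429,235),('lidT',481,206),('lidR',582,260),('lidB',531,291)]: p(n,u,v,8)
p('bar L',485,222,40);p('bar R',528,240,40)
p('corkT',366,356,14);p('corkB',388,417,10)
p('foil',327,323,15);p('foilL',304,322,20);p('foilR',349,328,10)
p('stoptop',393,271,39);p('stopfoot',392,297,0)
p('candle top',456,271,120);p('glassbase',441,434,2);p('jar top',527,330,95)
p('big1',291,268,60); p('big2',362,232,50)
E
```

```text
rimL [ 369.7 -385.4   52. ]
rimT [ 349.4 -258.3   52. ]
rimR [ 566.6 -230.2   52. ]
rimB [ 584.5 -348.7   52. ]
dowelA [ 372.3 -364.    60. ]
dowelB [ 551.  -248.1   60. ]
lidL [354.1 210.1   8. ]
lidT [346.  340.7   8. ]
lidR [559.6 350.4   8. ]
lidB [560.1 228.6   8. ]
bar L [417.9 272.5  40. ]
bar R [496.2 288.   40. ]
corkT [516.  -51.4  14. ]
corkB [613.2 -94.5  10. ]
foil [430.5 -52.8  15. ]
foilL [413.3 -79.2  20. ]
foilR [453.9 -32.3  10. ]
stoptop [421.8  74.8  39. ]
stopfoot [430.9  65.6   0. ]
candle top [554.   68.5 120. ]
glassbase [669.5 -58.1   2. ]
jar top [672.1  76.8  95. ]
big1 [344.7 -50.7  60. ]
big2 [326.   92.6  50. ]
```

```bash
python3 - <<'E'
from h import *
s=1.42
def p(n,u,v,z): print(n,w('d1',u/s,v/s,z))
p('stoptop',331,311,39);p('barL',289,222,40);p('barR',336,210,40)
p('holeL',263,265,10);p('holeR',360,198,10)
for n,u,v in [('L',240,227),('T',361,192),('R',389,236),('B',262,272)]: p('lid'+n,u,v,10)
p('corkblackL',420,374,14);p('corkblackR',505,377,14);p('corksteelL',428,365,14);p('corksteelR',499,368,14)
for n,u,v in [('TL',343,376),('TR',377,371),('BL',349,405),('BR',382,398)]: p('foil'+n,u,v,20)
p('candle',417,246,118);p('glass',526,347,2);p('jar',493,236,95)
p('dowelB',517,461,66);p('rimT',516,453,52);p('rimR',581,545,52);p('rimL',347,540,52)
p('big1',295,388,60); p('big2',264,314,50)
E
```

```text
stoptop [421.7  71.6  39. ]
barL [413.5 278.8  40. ]
barR [492.1 280.4  40. ]
holeL [355.4 228.8  10. ]
holeR [548.3 332.1  10. ]
lidL [340. 331.  10.]
lidT [555.  347.2  10. ]
lidR [561.8 222.   10. ]
lidB [350.5 214.1  10. ]
corkblackL [505.5 -58.9  14. ]
corkblackR [ 610.1 -104.3   14. ]
corksteelL [521.2 -48.6  14. ]
corksteelR [609.2 -87.8  14. ]
foilTL [406.7 -29.4  20. ]
foilTR [451.8 -37.8  20. ]
foilBL [400.2 -76.6  20. ]
foilBR [443.5 -81.5  20. ]
candle [552.3  73.9 118. ]
glass [666.1 -59.9   2. ]
jar [671.6  77.7  95. ]
dowelB [ 548.4 -248.8   66. ]
rimT [ 557.2 -232.2   52. ]
rimR [ 571.3 -356.1   52. ]
rimL [ 341.6 -262.4   52. ]
big1 [339.3 -55.5  60. ]
big2 [331.6  89.5  50. ]
```

```bash
cat >> h.py <<'E'
def plan(wps,v=40,tv=6):
    "waypoints (x,y,z,yaw) from the measured pose -> rows in tool axes"
    s=robot.get_state(); p=np.array(s['position']); yaw=s['tcp_rot'][2]; out=[]
    for x,y,z,ya in wps:
        d=np.array([x,y,z])-p; dy=(ya-yaw+180)%360-180
        n=int(max(np.ceil(np.linalg.norm(d)/v),np.ceil(abs(dy)/tv),1)); seg=[]
        for i in range(n,0,-1):
            a=np.radians(yaw); tx=np.array([np.cos(a),np.sin(a),0]); ty=np.array([np.sin(a),-np.cos(a),0]); tz=np.array([0,0,-1.])
            dd=(np.array([x,y,z])-p)/i; r=np.round([dd@tx/1e3,dd@ty/1e3,dd@tz/1e3],3)
            t=round(-((ya-yaw+180)%360-180)/i,1)
            p=p+1e3*(r[0]*tx+r[1]*ty+r[2]*tz); yaw-=t; seg.append(r.tolist()+[t])
        print('wp',n,'\n',str(seg).replace(' ','').replace('-0.0,','0,').replace('0.0,','0,'))
E
python3 -c "
from h import *
plan([(422,73,210,100)],42,6)"
```

```text
wp 13 
 [[-0.03,-0.026,0.002,np.float64(4.9)],[-0.032,-0.023,0.002,np.float64(4.9)],[-0.033,-0.02,0.002,np.float64(4.9)],[-0.035,-0.018,0.001,np.float64(4.9)],[-0.036,-0.014,0.002,np.float64(4.9)],[-0.038,-0.011,0.001,np.float64(4.9)],[-0.038,-0.008,0.002,np.float64(4.9)],[-0.039,-0.005,0.001,np.float64(4.9)],[-0.039,-0.001,0.002,np.float64(4.9)],[-0.039,0.002,0.001,np.float64(4.9)],[-0.039,0.005,0.002,np.float64(4.9)],[-0.039,0.009,0.001,np.float64(4.8)],[-0.037,0.012,0.002,np.float64(4.9)]]
```

Request:
play_rows(
  steps=[
    [[-0.03, -0.026, 0.002, 4.9], [-0.032, -0.023, 0.002, 4.9], [-0.033, -0.02, 0.002, 4.9], [-0.035, -0.018, 0.001, 4.9], [-0.036, -0.014, 0.002, 4.9], [-0.038, -0.011, 0.001, 4.9], [-0.038, -0.008, 0.002, 4.9], [-0.039, -0.005, 0.001, 4.9], [-0.039, -0.001, 0.002, 4.9], [-0.039, 0.002, 0.001, 4.9]],
  ],
)

```text
clock: 1.15
position: [359.3, 171.9, 215.2]
tcp_rot: [-180.0, -0.0, 114.4]
ft_force: [1.8, 0.5, -0.0]
gripper_width: 85.4
grip_force: 0.0
```

Request:
play_rows(
  steps=[
    [[-0.039, 0.005, 0.002, 4.9], [-0.039, 0.009, 0.001, 4.8], [-0.037, 0.012, 0.002, 4.9], [0, 0, 0, 0]],
  ],
)

```text
clock: 1.55
position: [423.9, 70.6, 209.8]
tcp_rot: [-180.0, 0.0, 99.6]
ft_force: [-0.1, -0.2, 0.4]
gripper_width: 85.5
grip_force: 0.0
```

```bash
sed -i 's/t=round(-/t=round(float(-/; s#)/i,1)$#)/i),1)#' h.py; grep -n "t=round" h.py; python3 -c "
from h import *
st(); snap('wrist','w2',None,1.42); print(proj('w2',[422,73,39])*1.42)"
```

```text
28:            t=round(float(-((ya-yaw+180)%360-180)/i),1)
{'clock': 1.55, 'position': [423.87, 70.62, 209.83], 'tcp_rot': [-179.98, 0.03, 99.6], 'joints': [-6.22, 6.97, 102.91, -0.04, 70.13, -15.81], 'ft_force': [-0.09, -0.22, 0.36], 'gripper_width': 85.47, 'grip_force': 0.0}
[395.044 263.41 ]
```

View pics/w2.png

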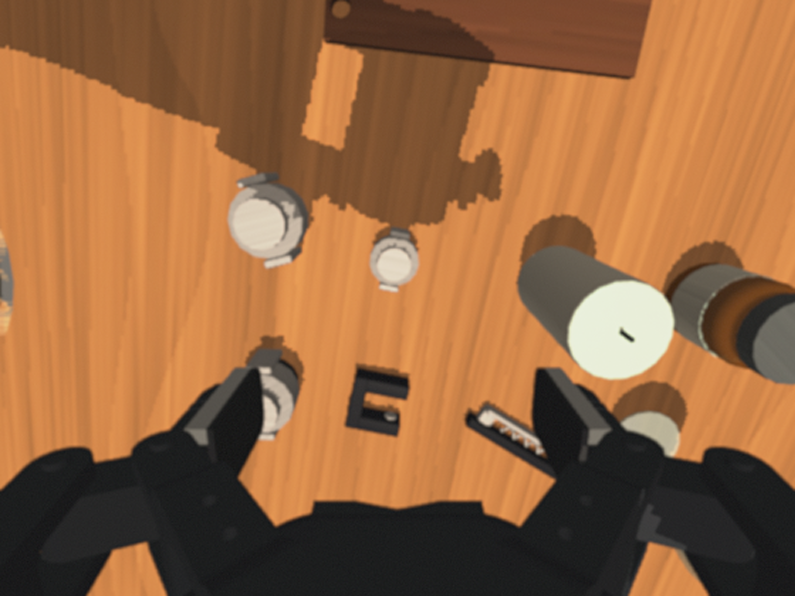

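The wrist view confirms the stopper top at (395,263), exactly where predicted. Its wings are at (400,234) and (388,288). The foil cutter's corners are at (358,367), (408,377), (398,434) and (347,428), and the lid's near edge runs from (324,41) to (632,76).

```bash
python3 -c "
from h import *
s=1.42
f=lambda u,v,z:w('w2',u/s,v/s,z)
a=f(388,288,22);b=f(400,234,22);print(a,b,np.degrees(np.arctan2(*(b-a)[1::-1])))
c=[f(*q,20) for q in((358,367),(408,377),(398,434),(347,428))];print(c,np.mean(c,0))
for l,m in((0,1),(3,2),(1,2),(0,3)): d=c[m]-c[l];print(np.degrees(np.arctan2(d[1],d[0])),np.linalg.norm(d))
c=[f(324,41,10),f(632,76,5)];print('lid edge',c,np.degrees(np.arctan2(*(c[1]-c[0])[1::-1])));print('hole',f(341,9,10))
c=[f(468,421,14),f(487,409,14)];print(c)
"
```

```text
[420.4  49.9  22. ] [422.4  91.7  22. ] 87.26066427808142
[array([407.3, -19.3,  20. ]), array([448.3, -21.3,  20. ]), array([449.1, -74.3,  20. ]), array([406.2, -75.8,  20. ])] [427.725 -47.675  20.   ]
-2.792702365713283 41.048751503547585
2.002533131826881 42.926215766125985
-89.13522371770904 53.00603739198017
-91.1153521445694 56.51070695009929
lid edge [array([349.7, 210.9,  10. ]), array([564.8, 226.1,   5. ])] 4.042076084966362
hole [358.5 231.8  10. ]
[array([506. , -55.8,  14. ]), array([519.3, -42. ,  14. ])]
```

```bash
python3 -c "
from h import *
plan([(421.5,72,60,88),(421.5,72,4,88)],45,7)"
```

```text
wp 4 
 [[0,0,0.037,2.9],[0,0,0.038,3.0],[0,-0.001,0.037,2.9],[0,0,0.038,3.0]]
wp 2 
 [[0,0,0.028,-0.0],[0,0,0.028,-0.0]]
```

Request:
play_rows(
  steps=[
    [[0.002, -0.002, 0.037, 2.9], [0, 0, 0.038, 3.0], [0, 0, 0.037, 2.9], [0, 0, 0.038, 3.0], [0, 0, 0.02, 0], [0, 0, 0.02, 0], [0, 0, 0.016, 0]],
  ],
  claw=0.65,
  newtons=40,
)

```text
clock: 2.3
position: [419.1, 76.3, 3.3]
tcp_rot: [-179.9, -0.0, 88.3]
ft_force: [0.3, 0.6, 0.7]
gripper_width: 55.6
grip_force: 0.0
```

Request:
play_rows(
  steps=[
    [[0, 0, 0, 0], [0, 0, 0, 0], [0, 0, 0, 0], [0, 0, 0, 0], [0, 0, 0, 0], [0, 0, 0, 0]],
  ],
  claw=0,
)

```text
clock: 2.9
position: [420.1, 75.3, 4.6]
tcp_rot: [180.0, 0.0, 88.2]
ft_force: [-0.0, -0.2, -1.0]
gripper_width: 34.8
grip_force: 39.9
```

Request:
play_rows(
  steps=[
    [[0, 0, -0.03, 0], [0, 0, -0.04, 0], [0, 0, -0.045, 0], [0, 0, -0.045, 0], [0, 0, -0.04, 0]],
  ],
)

```text
clock: 3.4
position: [419.7, 75.3, 206.7]
tcp_rot: [179.9, 0.0, 88.2]
ft_force: [0.8, 0.7, -1.8]
gripper_width: 34.7
grip_force: 40.4
```

```bash
python3 -c "
from h import *
st();plan([(460,-260,220,98)],45,7)"
```

```text
{'clock': 3.4, 'position': [419.74, 75.29, 206.73], 'tcp_rot': [179.92, 0.01, 88.17], 'joints': [-5.66, 6.67, 103.74, -0.0, 69.51, -3.82], 'ft_force': [0.79, 0.7, -1.82], 'gripper_width': 34.66, 'grip_force': 40.39}
wp 8 
 [[-0.042,0.006,-0.002,-1.2],[-0.042,0.006,-0.002,-1.2],[-0.042,0.005,-0.002,-1.2],[-0.042,0.004,-0.001,-1.2],[-0.042,0.003,-0.002,-1.3],[-0.042,0.002,-0.001,-1.2],[-0.042,0.001,-0.002,-1.3],[-0.042,-0.001,-0.001,-1.2]]
```

Request:
play_rows(
  steps=[
    [[-0.046, 0.006, -0.002, -1.2], [-0.046, 0.006, -0.002, -1.2], [-0.046, 0.005, -0.002, -1.2], [-0.046, 0.004, -0.001, -1.2], [-0.046, 0.003, -0.002, -1.3], [-0.046, 0.002, -0.001, -1.2], [-0.046, 0.001, -0.002, -1.3], [-0.046, -0.001, -0.001, -1.2], [-0.035, 0, 0, 0]],
  ],
)

```text
clock: 4.3
position: [465.9, -329.0, 217.2]
tcp_rot: [-180.0, 0.0, 97.9]
ft_force: [-0.3, 1.1, -0.9]
gripper_width: 34.6
grip_force: 40.4
```

Request:
play_rows(
  steps=[
    [[0, 0, 0, 0], [0, 0, 0, 0], [0, 0, 0, 0]],
  ],
)

```text
clock: 4.6
position: [466.3, -325.4, 217.3]
tcp_rot: [-180.0, -0.0, 98.0]
ft_force: [-0.5, 0.4, -2.1]
gripper_width: 34.7
grip_force: 40.4
```

```bash
python3 -c "
from h import *
st(); snap('wrist','w3',None,1.42); print(proj('w3',[460,-307,52])*1.42)"
```

```text
{'clock': 4.6, 'position': [466.32, -325.42, 217.33], 'tcp_rot': [-179.99, -0.03, 98.01], 'joints': [-46.72, 24.05, 79.25, 0.01, 76.72, -54.73], 'ft_force': [-0.52, 0.42, -2.14], 'gripper_width': 34.72, 'grip_force': 40.39}
[391.636 241.826]
```

View pics/w3.png

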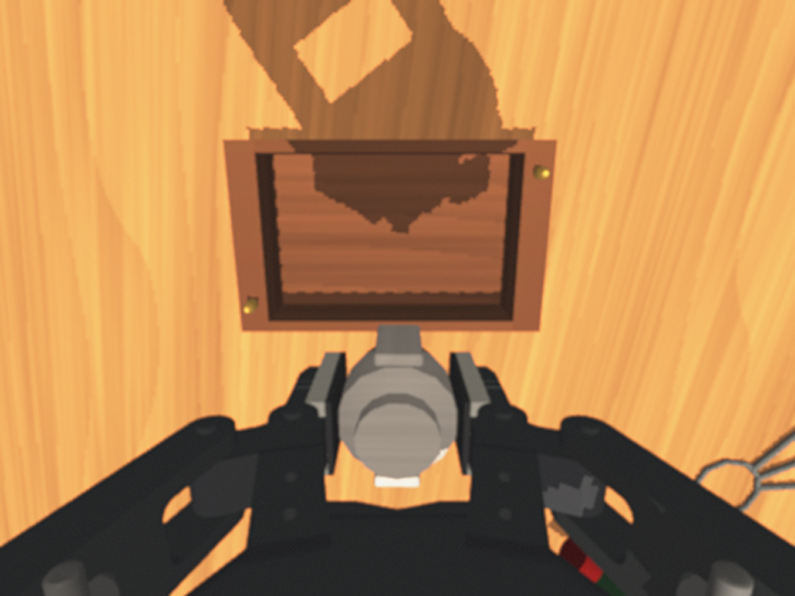

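The chest is fully in view. Its rim corners are (224,141), (556,141), (541,330) and (243,330), with the dowels at about (542,173) and (251,305). The stopper sits straight in the fingers.

```bash
cat > chest.py <<'E'
from h import *
s=1.42
c=np.array([w('w3',u/s,v/s,52)[:2] for u,v in((224,141),(556,141),(541,330),(243,330))])
m=np.array([[-108,66],[108,66],[108,-66],[-108,-66.]])
from scipy.optimize import least_squares as ls
Rm=lambda a:np.array([[np.cos(a),-np.sin(a)],[np.sin(a),np.cos(a)]])
r=ls(lambda q:(m@Rm(q[2]).T+q[:2]-c).ravel(),[460,-307,.14]);print(r.x[:2],np.degrees(r.x[2]),r.fun.round(1))
d=[w('w3',542/s,173/s,64),w('w3',251/s,304/s,64)];print(d,(d[0]+d[1])/2,np.degrees(np.arctan2(*(d[0]-d[1])[1::-1]))-np.degrees(np.arctan2(45,98)),np.linalg.norm(d[0]-d[1]))
E
python3 chest.py
```

```text
[ 459.5  -306.45] 8.12215441537513 [-0.5  0.8  0.9  1.4 -0.2 -0.9 -0.2 -1.3]
[array([ 548.1, -248.4,   64. ]), array([ 370.3, -361. ,   64. ])] [ 459.2 -304.7   64. ] 7.682095461330189 210.4556960502614
```

```bash
python3 -c "
from h import *
plan([(500.5,-274,100,98),(500.5,-274,15,98)],45,7)"
```

```text
wp 3 
 [[0.015,0.014,0.039,0.0],[0.016,0.013,0.039,0.0],[0.015,0.014,0.039,0.0]]
wp 2 
 [[0,0,0.043,0.0],[0,0,0.042,0.0]]
```

Request:
play_rows(
  steps=[
    [[0.015, 0.014, 0.039, 0], [0.016, 0.013, 0.039, 0], [0.015, 0.014, 0.039, 0], [0, 0, 0.035, 0], [0, 0, 0.03, 0], [0, 0, 0.018, 0], [0, 0, 0.002, 0], [0, 0, 0, 0], [0, 0, 0, 0]],
  ],
)

```text
clock: 5.55
position: [501.2, -275.4, 16.8]
tcp_rot: [179.9, 0.1, 98.0]
ft_force: [1.0, 0.1, -1.8]
gripper_width: 34.7
grip_force: 40.4
```

Request:
play_rows(
  steps=[
    [[0, 0, 0, 0], [0, 0, 0, 0], [0, 0, 0, 0], [0, 0, -0.02, 0], [0, 0, -0.04, 0], [0, 0, -0.045, 0], [0, 0, -0.045, 0], [0, 0, -0.04, 0], [0, 0, 0, 0], [0, 0, 0, 0]],
  ],
  claw=0.55,
)

```text
clock: 6.55
position: [500.6, -275.2, 205.8]
tcp_rot: [179.9, 0.1, 98.0]
ft_force: [0.2, -0.1, -1.0]
gripper_width: 47.0
grip_force: 0.0
```

```bash
python3 -c "
from h import *
st(); plan([(426,-65,205,95)],45,7)"
```

```text
{'clock': 6.55, 'position': [500.61, -275.24, 205.77], 'tcp_rot': [179.95, 0.06, 97.97], 'joints': [-40.55, 24.84, 79.85, -0.0, 75.23, -48.51], 'ft_force': [0.21, -0.15, -0.98], 'gripper_width': 47.03, 'grip_force': 0.0}
wp 5 
 [[0.044,-0.009,0,0.6],[0.044,-0.009,0,0.6],[0.043,-0.01,0,0.6],[0.043,-0.01,0,0.6],[0.044,-0.011,0.001,0.6]]
```

```bash
python3 -c "
from h import *
plan([(426,-55,205,170)],45,7.3)"
```

```text
wp 10 
 [[0.023,-0.004,0,-7.2],[0.023,-0.001,0,-7.2],[0.023,0.001,0,-7.2],[0.023,0.004,0,-7.2],[0.022,0.007,0,-7.2],[0.021,0.01,0,-7.2],[0.02,0.013,0,-7.2],[0.018,0.015,0,-7.2],[0.016,0.017,0,-7.2],[0.013,0.018,0.001,-7.2]]
```

Request:
play_rows(
  steps=[
    [[0.023, -0.004, 0, -7.2], [0.023, -0.001, 0, -7.2], [0.023, 0.001, 0, -7.2], [0.023, 0.004, 0, -7.2], [0.022, 0.007, 0, -7.2], [0.021, 0.01, 0, -7.2], [0.02, 0.013, 0, -7.2], [0.018, 0.015, 0, -7.2], [0.016, 0.017, 0, -7.2], [0.013, 0.018, 0, -7.2]],
  ],
  claw=0.9,
)

```text
clock: 7.55
position: [425.2, -54.4, 203.9]
tcp_rot: [180.0, -0.2, 170.3]
ft_force: [0.0, 0.5, 0.6]
gripper_width: 77.2
grip_force: 0.0
```

Request:
play_rows(
  steps=[
    [[0, 0, 0.03, 0], [0, 0, 0.03, 0], [0, 0, 0, 0], [0, 0, 0, 0]],
  ],
)

```text
clock: 7.95
position: [426.1, -55.5, 145.2]
tcp_rot: [180.0, -0.1, 170.0]
ft_force: [0.1, -0.3, 0.1]
gripper_width: 76.8
grip_force: 0.0
```

```bash
python3 -c "
from h import *
st(); snap('wrist','w4',None,1.42); print(proj('w4',[426,-55,20])*1.42)"
```

```text
{'clock': 7.95, 'position': [426.05, -55.48, 145.19], 'tcp_rot': [179.98, -0.1, 169.96], 'joints': [-23.12, 11.58, 108.12, -0.0, 60.41, -103.08], 'ft_force': [0.06, -0.31, 0.07], 'gripper_width': 76.79, 'grip_force': 0.0}
[398.736 283.716]
```

View pics/w4.png

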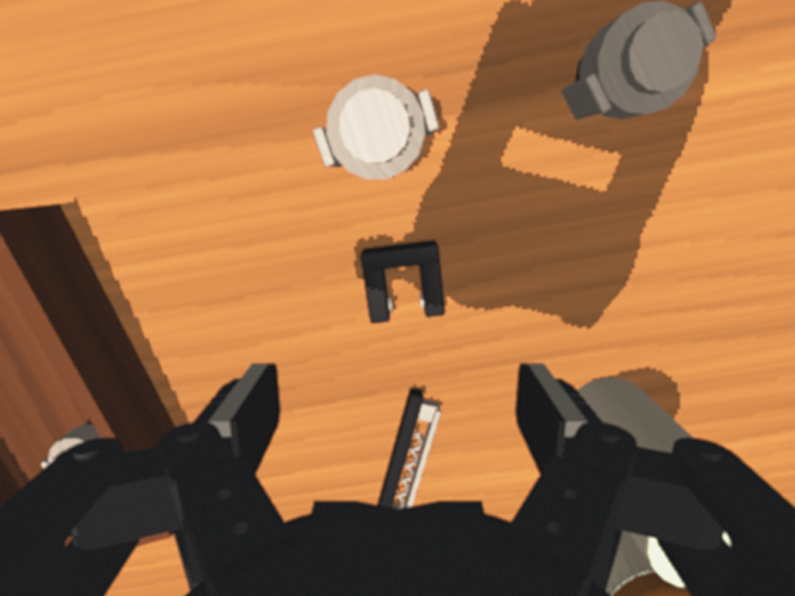

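The foil cutter is centred at about (403,283), nearly under the TCP, with its back edge from (361,250) to (437,242). The corkscrew's near end is at (425,395).

```bash
python3 -c "
from h import *
s=1.42
f=lambda u,v,z:w('w4',u/s,v/s,z)
c=[f(363,267,20),f(439,255,20),f(444,316,10),f(371,322,10)];print(c)
c=[f(364,264,20),f(438,257,20)];d=c[1]-c[0];print(np.degrees(np.arctan2(d[1],d[0])),np.linalg.norm(d))
c=[f(361,250,20),f(437,242,20)];d=c[1]-c[0];print(c,np.degrees(np.arctan2(d[1],d[0])),np.linalg.norm(d))
print(f(403,283,20))
c=[f(415,391,14),f(440,403,14)];print(c)
"
```

```text
[array([411.9, -74.5,  20. ]), array([412.6, -28. ,  20. ]), array([454.8, -30.3,  10. ]), array([450.6, -77.6,  10. ])]
85.52288787969805 44.836815230343916
[array([401.5, -73.6,  20. ]), array([404.7, -28. ,  20. ])] 85.985824304589 45.712142806917285
[426.  -52.3  20. ]
[array([502.4, -57.3,  14. ]), array([514.2, -42.2,  14. ])]
```

```bash
python3 -c "
from h import *
plan([(423,-52.5,60,176),(423,-52.5,2,176)],45,7)"
```

```text
wp 2 
 [[0.002,0.001,0.043,-3.0],[0.002,0.002,0.043,-3.0]]
wp 2 
 [[0,0,0.029,-0.0],[0,0,0.029,-0.0]]
```

Request:
play_rows(
  steps=[
    [[0.002, 0.001, 0.043, -3.0], [0.002, 0.002, 0.043, -3.0], [0, 0, 0.029, 0], [0, 0, 0.022, 0], [0, 0, 0.007, 0], [0, 0, 0, 0]],
  ],
)

```text
clock: 8.6
position: [423.2, -52.2, 1.7]
tcp_rot: [-180.0, 0.0, 176.0]
ft_force: [-0.1, -0.0, -0.0]
gripper_width: 76.5
grip_force: 0.0
```

Request:
play_rows(
  steps=[
    [[0, 0, 0, 0], [0, 0, 0, 0], [0, 0, 0, 0], [0, 0, 0, 0], [0, 0, 0, 0], [0, 0, 0, 0]],
  ],
  claw=0,
)

```text
clock: 9.2
position: [423.6, -52.3, 2.6]
tcp_rot: [-179.9, 0.1, 176.0]
ft_force: [-0.6, 0.7, 7.6]
gripper_width: 47.2
grip_force: 40.8
```

Request:
play_rows(
  steps=[
    [[0, 0, -0.03, 0], [0, 0, -0.04, 0], [0, 0, -0.04, 0], [0, 0, -0.04, 0], [0, 0, 0, 0], [0, 0, 0, 0]],
  ],
)

```text
clock: 9.8
position: [422.9, -52.0, 152.1]
tcp_rot: [-180.0, 0.1, 176.0]
ft_force: [-0.9, 0.1, -0.5]
gripper_width: 47.2
grip_force: 42.1
```

```bash
python3 -c "
from h import *
st()
c=np.array([459.5,-306]);a=np.radians(8)
R=np.array([[np.cos(a),-np.sin(a)],[np.sin(a),np.cos(a)]])
p=c+R@[-40,22];print(p)
plan([(p[0],p[1],150,98),(p[0],p[1],13,98)],45,7.3)"
```

```text
{'clock': 9.8, 'position': [422.9, -51.98, 152.09], 'tcp_rot': [-179.96, 0.13, 175.97], 'joints': [-22.85, 10.46, 108.32, 0.0, 61.09, -108.82], 'ft_force': [-0.92, 0.09, -0.52], 'gripper_width': 47.17, 'grip_force': 42.11}
[ 416.82746903 -289.78102653]
wp 11 
 [[-0.001,-0.022,0,7.1],[-0.004,-0.021,0,7.1],[-0.006,-0.021,0,7.1],[-0.009,-0.02,0,7.1],[-0.011,-0.018,0,7.1],[-0.013,-0.017,0,7.1],[-0.015,-0.015,0,7.1],[-0.017,-0.013,0.001,7.1],[-0.019,-0.011,0,7.1],[-0.02,-0.009,0.001,7.0],[-0.021,-0.006,0,7.1]]
wp 4 
 [[0,0,0.034,-0.0],[0,0,0.034,-0.0],[0,0,0.035,-0.0],[0,0,0.034,-0.0]]
```

Request:
play_rows(
  steps=[
    [[-0.001, -0.022, 0, 7.1], [-0.004, -0.021, 0, 7.1], [-0.006, -0.021, 0, 7.1], [-0.009, -0.02, 0, 7.1], [-0.011, -0.018, 0, 7.1], [-0.013, -0.017, 0, 7.1], [-0.015, -0.015, 0, 7.1], [-0.017, -0.013, 0, 7.1], [-0.019, -0.011, 0, 7.1], [-0.02, -0.009, 0.001, 7.0]],
  ],
)

```text
clock: 10.8
position: [416.9, -268.5, 148.9]
tcp_rot: [-179.9, -0.1, 104.8]
ft_force: [-0.2, 0.1, -0.2]
gripper_width: 47.0
grip_force: 42.1
```

Request:
play_rows(
  steps=[
    [[-0.021, -0.006, 0, 7.1], [0, 0, 0, 0], [0, 0, 0.034, 0], [0, 0, 0.034, 0], [0, 0, 0.035, 0], [0, 0, 0.024, 0], [0, 0, 0.01, 0], [0, 0, 0, 0], [0, 0, 0, 0]],
  ],
)

```text
clock: 11.7
position: [417.3, -289.8, 13.8]
tcp_rot: [180.0, 0.0, 98.0]
ft_force: [0.5, -0.6, 0.3]
gripper_width: 47.1
grip_force: 42.9
```

Request:
play_rows(
  steps=[
    [[0, 0, 0, 0], [0, 0, 0, 0], [0, 0, 0, 0], [0, 0, -0.02, 0], [0, 0, -0.04, 0], [0, 0, -0.045, 0], [0, 0, -0.045, 0], [0, 0, -0.04, 0], [0, 0, 0, 0], [0, 0, 0, 0]],
  ],
  claw=0.62,
)

```text
clock: 12.7
position: [417.1, -289.9, 203.6]
tcp_rot: [180.0, 0.1, 98.0]
ft_force: [0.6, 0.1, -0.8]
gripper_width: 53.0
grip_force: 0.0
```

```bash
python3 -c "
from h import *
st(); plan([(560,-75,205,66)],45,7)"
```

```text
{'clock': 12.7, 'position': [417.08, -289.85, 203.6], 'tcp_rot': [179.96, 0.06, 97.97], 'joints': [-48.03, 17.09, 91.22, -0.0, 71.62, -56.01], 'ft_force': [0.62, 0.11, -0.83], 'gripper_width': 53.03, 'grip_force': 0.0}
wp 6 
 [[0.032,0.029,0,5.3],[0.035,0.025,0,5.3],[0.037,0.022,0,5.3],[0.039,0.019,0,5.4],[0.04,0.015,-0.001,5.3],[0.041,0.011,0,5.4]]
```

```bash
python3 -c "
from h import *
plan([(562,-76,160,156.5)],45,7)"
```

```text
wp 9 
 [[0.021,0.019,0.005,-6.5],[0.019,0.022,0.005,-6.5],[0.016,0.024,0.005,-6.5],[0.014,0.025,0.005,-6.5],[0.011,0.027,0.005,-6.5],[0.008,0.028,0.005,-6.5],[0.004,0.028,0.005,-6.5],[0.001,0.028,0.004,-6.5],[-0.001,0.029,0.005,-6.5]]
```

Request:
play_rows(
  steps=[
    [[0.021, 0.019, 0.005, -6.5], [0.019, 0.022, 0.005, -6.5], [0.016, 0.024, 0.005, -6.5], [0.014, 0.025, 0.005, -6.5], [0.011, 0.027, 0.005, -6.5], [0.008, 0.028, 0.005, -6.5], [0.004, 0.028, 0.005, -6.5], [0.001, 0.028, 0.004, -6.5], [-0.001, 0.029, 0.005, -6.5]],
  ],
)

```text
clock: 13.6
position: [561.6, -74.5, 157.3]
tcp_rot: [-180.0, -0.2, 156.7]
ft_force: [0.1, -0.2, 0.5]
gripper_width: 53.0
grip_force: 0.0
```

Request:
play_rows(
  steps=[
    [[0, 0, 0, 0], [0, 0, 0, 0], [0, 0, 0, 0]],
  ],
)

```text
clock: 13.9
position: [561.1, -76.3, 158.7]
tcp_rot: [-180.0, -0.1, 156.4]
ft_force: [0.7, -0.8, -0.2]
gripper_width: 53.3
grip_force: 0.0
```

```bash
python3 -c "
from h import *
st(); snap('wrist','w5',None,1.42); print(proj('w5',[562,-76,14])*1.42)"
```

```text
{'clock': 13.9, 'position': [561.12, -76.33, 158.66], 'tcp_rot': [-179.98, -0.07, 156.36], 'joints': [-19.59, 26.76, 84.3, -0.01, 69.02, -85.95], 'ft_force': [0.66, -0.78, -0.18], 'gripper_width': 53.32, 'grip_force': 0.0}
[398.878 277.326]
```

View pics/w5.png

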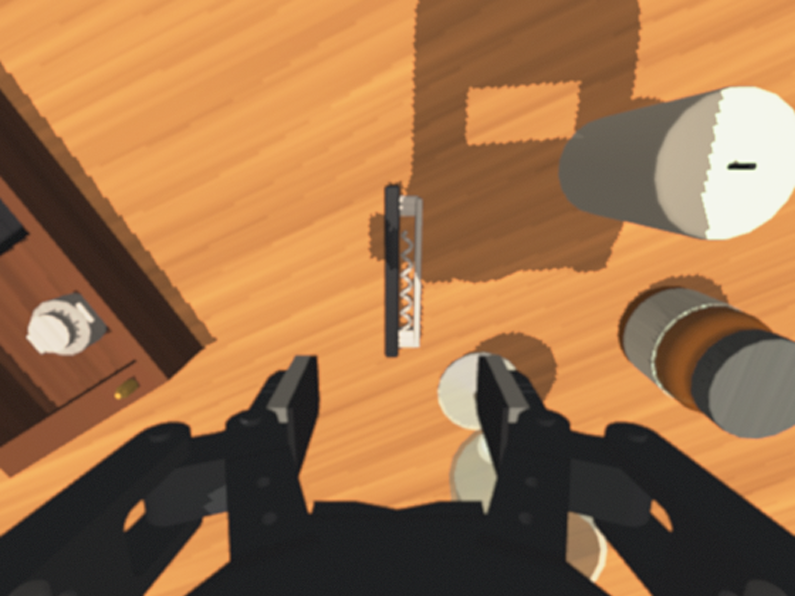

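The corkscrew lies parallel to the fingers' axis, spanning (386–422, 186–354). I shift by +4 mm along tool x and +3 mm along tool y.

Request:
play_rows(
  steps=[
    [[0.004, 0.003, 0.04, 0], [0, 0, 0.045, 0], [0, 0, 0.04, 0], [0, 0, 0.025, 0], [0, 0, 0.007, 0], [0, 0, 0, 0]],
  ],
)

```text
clock: 14.55
position: [559.0, -71.9, 2.2]
tcp_rot: [-180.0, -0.0, 156.4]
ft_force: [-0.3, 0.0, 0.4]
gripper_width: 52.8
grip_force: 0.0
```

Request:
play_rows(
  steps=[
    [[0, 0, 0, 0], [0, 0, 0, 0], [0, 0, 0, 0], [0, 0, 0, 0], [0, 0, 0, 0], [0, 0, 0, 0]],
  ],
  claw=0,
)

```text
clock: 15.15
position: [560.2, -71.8, 4.1]
tcp_rot: [180.0, 0.2, 156.5]
ft_force: [-0.7, -0.5, 7.0]
gripper_width: 22.7
grip_force: 39.8
```

Request:
play_rows(
  steps=[
    [[0, 0, -0.03, 0], [0, 0, -0.04, 0], [0, 0, -0.04, 0], [0, 0, -0.04, 0], [0, 0, 0, 0], [0, 0, 0, 0]],
  ],
)

```text
clock: 15.75
position: [559.4, -71.4, 153.1]
tcp_rot: [180.0, 0.1, 156.5]
ft_force: [-0.5, 0.3, -1.4]
gripper_width: 22.3
grip_force: 39.7
```

```bash
python3 -c "
from h import *
st()
c=np.array([459.5,-306]);a=np.radians(8)
R=np.array([[np.cos(a),-np.sin(a)],[np.sin(a),np.cos(a)]])
p=c+R@[0,-28];print(p)
plan([(p[0],p[1],150,188),(p[0],p[1],13,188)],42,7)"
```

```text
{'clock': 15.75, 'position': [559.36, -71.35, 153.13], 'tcp_rot': [179.99, 0.11, 156.47], 'joints': [-19.17, 26.71, 85.27, -0.0, 67.91, -85.64], 'ft_force': [-0.51, 0.3, -1.37], 'gripper_width': 22.31, 'grip_force': 39.71}
[ 463.39684683 -333.72750592]
wp 7 
 [[-0.002,-0.04,0,-4.5],[0.001,-0.04,0.001,-4.5],[0.004,-0.04,0,-4.5],[0.007,-0.039,0.001,-4.5],[0.01,-0.039,0,-4.5],[0.013,-0.038,0.001,-4.5],[0.015,-0.036,0,-4.5]]
wp 4 
 [[0,0,0.034,-0.0],[0,0,0.034,-0.0],[0,0,0.035,-0.0],[0,0,0.034,-0.0]]
```

Request:
play_rows(
  steps=[
    [[-0.002, -0.04, 0, -4.5], [0.001, -0.04, 0, -4.5], [0.004, -0.04, 0, -4.5], [0.007, -0.039, 0.001, -4.5], [0.01, -0.039, 0, -4.5], [0.013, -0.038, 0.001, -4.5], [0.015, -0.034, 0, -4.5], [0, 0, 0, 0], [0, 0, 0, 0]],
  ],
)

```text
clock: 16.65
position: [462.6, -331.5, 148.9]
tcp_rot: [179.9, -0.1, -172.2]
ft_force: [0.1, -0.2, -1.3]
gripper_width: 22.5
grip_force: 39.7
```

Request:
play_rows(
  steps=[
    [[0, 0, 0.034, 0], [0, 0, 0.034, 0], [0, 0, 0.035, 0], [0, 0, 0.025, 0], [0, 0, 0.01, 0], [0, 0, 0, 0], [0, 0, 0, 0]],
  ],
)

```text
clock: 17.35
position: [463.7, -330.8, 12.5]
tcp_rot: [180.0, 0.0, -172.0]
ft_force: [0.5, -0.2, -1.1]
gripper_width: 22.8
grip_force: 41.3
```

Request:
play_rows(
  steps=[
    [[0, 0, 0, 0], [0, 0, 0, 0], [0, 0, 0, 0], [0, 0, -0.02, 0], [0, 0, -0.04, 0], [0, 0, -0.045, 0], [0, 0, -0.045, 0], [0, 0, -0.045, 0], [0, 0, 0, 0], [0, 0, 0, 0]],
  ],
  claw=0.33,
)

```text
clock: 18.35
position: [463.3, -331.7, 207.8]
tcp_rot: [-179.9, 0.0, -172.0]
ft_force: [-0.6, 0.8, -0.4]
gripper_width: 28.4
grip_force: 0.0
```

```bash
python3 -c "
from h import *
st(); snap('wrist','w6',None,1.42); snap('scene','s2',(30,210,290,370),3); plan([(454,280,210,184)],45,7)"
```

```text
{'clock': 18.35, 'position': [463.28, -331.73, 207.76], 'tcp_rot': [-179.93, 0.05, -172.03], 'joints': [-47.38, 24.56, 79.96, -0.0, 75.4, -145.35], 'ft_force': [-0.64, 0.78, -0.45], 'gripper_width': 28.42, 'grip_force': 0.0}
wp 14 
 [[-0.005,0.043,0,0.3],[-0.005,0.043,0,0.3],[-0.005,0.043,0,0.3],[-0.005,0.044,0,0.3],[-0.005,0.043,0,0.3],[-0.004,0.044,0,0.3],[-0.004,0.044,-0.001,0.3],[-0.004,0.043,0,0.3],[-0.004,0.044,-0.001,0.3],[-0.003,0.044,0,0.3],[-0.003,0.043,-0.001,0.2],[-0.003,0.044,0,0.3],[-0.003,0.043,-0.001,0.2],[-0.003,0.044,0,0.3]]
```

View pics/s2.png

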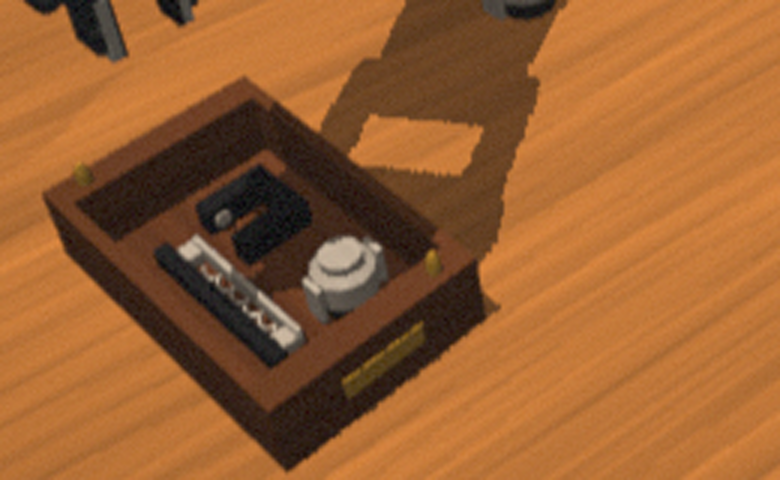

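All three tools lie flat in the chest: foil cutter at (255,215), stopper at (345,275), corkscrew at (230,300) in the crop. Next is the lid.

Request:
play_rows(
  steps=[
    [[-0.005, 0.043, 0, 0.3], [-0.005, 0.043, 0, 0.3], [-0.005, 0.043, 0, 0.3], [-0.005, 0.044, 0, 0.3], [-0.005, 0.043, 0, 0.3], [-0.004, 0.044, 0, 0.3], [-0.004, 0.044, 0, 0.3], [-0.004, 0.043, 0, 0.3], [-0.004, 0.044, 0, 0.3], [-0.003, 0.044, 0, 0.3]],
  ],
  claw=0.6,
)

```text
clock: 19.45
position: [456.0, 107.3, 206.0]
tcp_rot: [180.0, -0.1, -175.1]
ft_force: [1.2, -0.2, 0.6]
gripper_width: 51.1
grip_force: 0.0
```

Request:
play_rows(
  steps=[
    [[-0.003, 0.043, 0, 0.2], [-0.003, 0.044, 0, 0.3], [-0.003, 0.043, 0, 0.2], [-0.003, 0.044, 0, 0.3], [0, 0, 0, 0], [0, 0, 0, 0], [0, 0, 0, 0]],
  ],
)

```text
clock: 20.15
position: [454.6, 279.1, 206.4]
tcp_rot: [-180.0, -0.1, -176.1]
ft_force: [0.2, -0.0, -0.3]
gripper_width: 51.3
grip_force: 0.0
```

```bash
python3 -c "
from h import *
st(); snap('wrist','w7',None,1.42); print(proj('w7',[453,281,40])*1.42)"
```

```text
{'clock': 20.15, 'position': [454.65, 279.06, 206.44], 'tcp_rot': [-179.96, -0.1, -176.08], 'joints': [18.96, 20.2, 86.49, -0.01, 73.42, -74.96], 'ft_force': [0.19, -0.03, -0.31], 'gripper_width': 51.28, 'grip_force': 0.0}
[401.15  267.528]
```

View pics/w7.png

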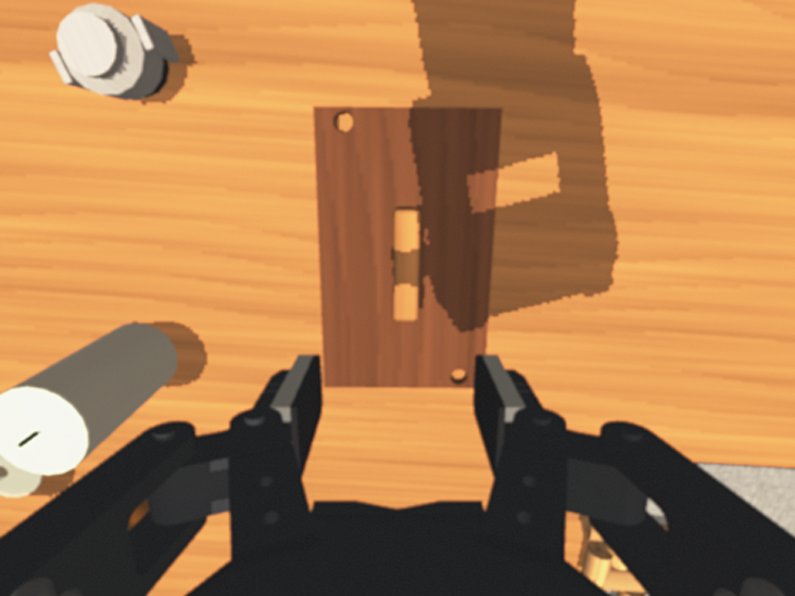

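The lid is centred in view. Its corners are (315,107), (502,108), (486,387) and (326,387), the holes (344,121) and (459,375), and the bar's top spans (394–419, 209–320).

```bash
python3 - <<'E'
from h import *
from scipy.optimize import least_squares as ls
s=1.42
# image left=-y, up=-x
c=np.array([w('w7',u/s,v/s,10)[:2] for u,v in((315,107),(502,108),(486,387),(326,387))])
m=np.array([[-108,-66],[-108,66],[108,66],[108,-66.]])
Rm=lambda a:np.array([[np.cos(a),-np.sin(a)],[np.sin(a),np.cos(a)]])
r=ls(lambda q:(m@Rm(q[2]).T+q[:2]-c).ravel(),[453,281,.07]);print(r.x[:2],np.degrees(r.x[2]),r.fun.round(1))
h=[w('w7',344/s,121.5/s,10),w('w7',459/s,375.5/s,10)];print(h,(h[0]+h[1])/2,np.degrees(np.arctan2(*(h[1]-h[0])[1::-1]))-np.degrees(np.arctan2(45,98)),np.linalg.norm(h[0]-h[1]))
print('bar',(w('w7',394/s,265/s,40)+w('w7',419.5/s,265/s,40))/2,w('w7',406.5/s,209/s,40),w('w7',406/s,320/s,40))
E
```

```text
[452.575 285.775] 3.783120697666114 [-0.2 -0.7 -0.6  0.6  0.7 -0.1  0.2  0.2]
[array([357.5, 234.1,  10. ]), array([546.5, 335.5,  10. ])] [452.  284.8  10. ] 3.5500964371948527 214.4830063198481
bar [450.95 284.8   40.  ] [412.5 281.8  40. ] [491.4 287.3  40. ]
```

Request:
play_rows(
  steps=[
    [[0.002, 0.006, 0.04, 0], [0, 0, 0.045, 0], [0, 0, 0.045, 0], [0, 0, 0.035, 0], [0, 0, 0.02, 0], [0, 0, 0.006, 0], [0, 0, 0, 0], [0, 0, 0, 0]],
  ],
  newtons=90,
)

```text
clock: 21.0
position: [453.2, 285.7, 17.5]
tcp_rot: [180.0, 0.1, -176.1]
ft_force: [0.1, 0.0, -0.5]
gripper_width: 51.2
grip_force: 0.0
```

Request:
play_rows(
  steps=[
    [[0, 0, 0, 0], [0, 0, 0, 0], [0, 0, 0, 0], [0, 0, 0, 0], [0, 0, 0, 0], [0, 0, 0, 0], [0, 0, 0, 0]],
  ],
  claw=0,
)

```text
clock: 21.7
position: [452.8, 286.0, 17.4]
tcp_rot: [180.0, 0.1, -176.0]
ft_force: [-2.8, -1.4, 7.6]
gripper_width: 16.3
grip_force: 89.3
```

Request:
play_rows(
  steps=[
    [[0, 0, -0.02, 0], [0, 0, -0.03, 0], [0, 0, -0.04, 0], [0, 0, -0.04, 0], [0, 0, -0.04, 0], [0, 0, -0.025, 0], [0, 0, 0, 0], [0, 0, 0, 0], [0, 0, 0, 0]],
  ],
)

```text
clock: 22.6
position: [451.5, 285.5, 209.0]
tcp_rot: [-179.9, -0.2, -176.0]
ft_force: [0.5, -0.4, -4.3]
gripper_width: 16.1
grip_force: 88.8
```

```bash
python3 -c "
from h import *
st(); plan([(459.5,-306,210,188)],44,7)"
```

```text
{'clock': 22.6, 'position': [451.49, 285.46, 209.04], 'tcp_rot': [-179.94, -0.23, -176.03], 'joints': [19.73, 20.23, 86.04, 0.0, 73.96, -74.24], 'ft_force': [0.52, -0.43, -4.27], 'gripper_width': 16.11, 'grip_force': 88.76}
wp 14 
 [[0.002,-0.042,0,-0.3],[0.003,-0.042,0,-0.3],[0.003,-0.042,0,-0.3],[0.003,-0.042,0,-0.3],[0.003,-0.042,0,-0.3],[0.003,-0.042,0,-0.3],[0.004,-0.042,0,-0.3],[0.004,-0.042,0,-0.3],[0.004,-0.042,0,-0.3],[0.004,-0.042,0,-0.3],[0.005,-0.042,0,-0.3],[0.005,-0.042,0,-0.2],[0.005,-0.043,0,-0.3],[0.005,-0.042,-0.001,-0.2]]
```

Request:
play_rows(
  steps=[
    [[0.002, -0.042, 0, -0.3], [0.003, -0.042, 0, -0.3], [0.003, -0.042, 0, -0.3], [0.003, -0.042, 0, -0.3], [0.003, -0.042, 0, -0.3], [0.003, -0.042, 0, -0.3], [0.004, -0.042, 0, -0.3], [0.004, -0.042, 0, -0.3], [0.004, -0.042, 0, -0.3], [0.004, -0.042, 0, -0.3]],
  ],
)

```text
clock: 23.6
position: [457.6, -136.9, 209.7]
tcp_rot: [179.9, -0.1, -173.0]
ft_force: [1.3, 0.2, -4.4]
gripper_width: 16.2
grip_force: 89.2
```

Request:
play_rows(
  steps=[
    [[0.005, -0.042, 0, -0.3], [0.005, -0.042, 0, -0.2], [0.005, -0.043, 0, -0.3], [0.005, -0.042, 0, -0.2], [0, 0, 0.03, 0], [0, 0, 0.03, 0], [0, 0, 0.02, 0], [0, 0, 0, 0], [0, 0, 0, 0], [0, 0, 0, 0]],
  ],
)

```text
clock: 24.6
position: [460.7, -306.0, 132.3]
tcp_rot: [-179.9, 0.1, -172.0]
ft_force: [0.4, 0.2, -4.7]
gripper_width: 16.0
grip_force: 89.6
```

```bash
python3 -c "
from h import *
st(); snap('side','d2',(220,250,480,420),3); snap('scene','s3',(30,170,290,370),3); snap('wrist','w8',None,1.42)
a=np.load('pics/s3.npz')
"
python3 - <<'E'
import cv2
a=cv2.imread('pics/s3.png');b=cv2.imread('pics/w8.png')
print(a.shape)
a=cv2.resize(a,(400,308));b=cv2.resize(b,(400,299))
import numpy as np
E
```

```text
{'clock': 24.6, 'position': [460.69, -305.97, 132.25], 'tcp_rot': [-179.92, 0.05, -172.03], 'joints': [-45.73, 26.79, 88.58, -0.0, 64.54, -143.7], 'ft_force': [0.41, 0.19, -4.69], 'gripper_width': 16.04, 'grip_force': 89.57}
(600, 780, 3)
```

View pics/w8.png

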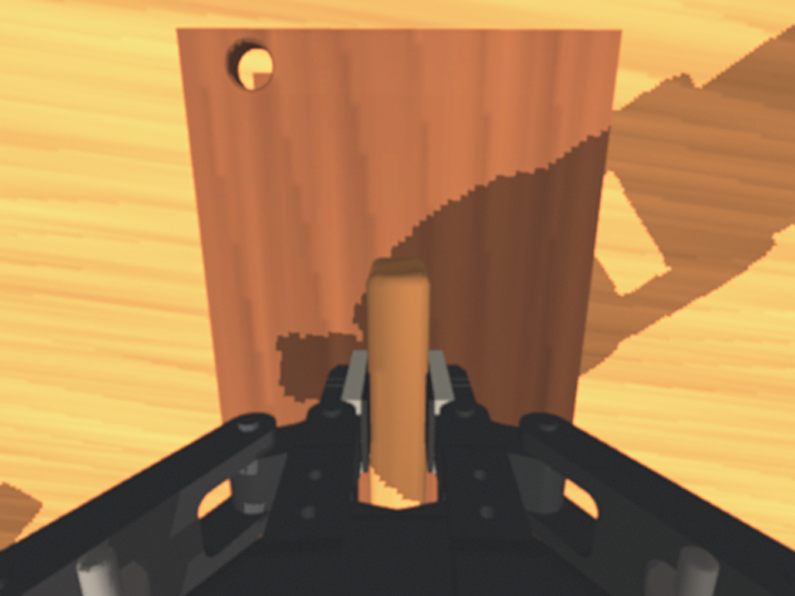

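The lid hangs square in the grip, with its far corners at (178,29) and (621,29) and the near hole at (252,66). I'll check its pose numerically.

```bash
python3 - <<'E'
from h import *
s=1.42; z=132.25-17.5+10
f=lambda u,v:w('w8',u/s,v/s,z)[:2]
A,B,H=f(178,29),f(621,29),f(251,65)
d=B-A; print(A,B,np.linalg.norm(d),np.degrees(np.arctan2(d[1],d[0]))-90)
a=np.radians(np.degrees(np.arctan2(d[1],d[0]))-90)
R=np.array([[np.cos(a),-np.sin(a)],[np.sin(a),np.cos(a)]])
print('centre from edge',(A+B)/2+R@[108,0],'from hole',H+R@[98,45])
# bar in image: lateral
E
```

```text
[ 362.6 -385.9] [ 344.4 -255.9] 131.2678178381891 7.969610394321393
centre from edge [ 460.45690864 -305.92603279] from hole [ 460.11433817 -305.74713264]
```

```bash
python3 - <<'E'
from h import *
for n in('w3','w6'):
    im=np.load(f'pics/{n}.npz')['im']; hsv=cv2.cvtColor(im,cv2.COLOR_RGB2HSV)
    for X in([548.3,-248.2,60],[370.3,-363,60]):
        u,v=proj(n,X).astype(int)
        if not(8<u<552 and 8<v<412): print(n,X,'out',u,v);continue
        p=hsv[v-10:v+11,u-10:u+11].astype(int); m=(p[...,0]>=17)&(p[...,0]<=32)&(p[...,1]>110)&(p[...,2]>60)
        yy,xx=np.nonzero(m)
        if len(xx)==0: print(n,'none',u,v);continue
        c=(xx.mean()+u-10,yy.mean()+v-10); print(n,len(xx),c,np.ptp(xx),np.ptp(yy),w(n,*c,60))
E
```

```text
w3 71 (np.float64(381.2112676056338), np.float64(121.49295774647888)) 10 7 [ 548.8 -248.1   60. ]
w3 75 (np.float64(174.85333333333332), np.float64(215.84)) 13 13 [ 367.4 -364.5   60. ]
w6 4 (np.float64(350.75), np.float64(282.0)) 1 2 [ 544.4 -248.3   60. ]
w6 68 (np.float64(258.25), np.float64(80.8970588235294)) 8 8 [ 368.  -364.3   60. ]
```

Request:
play_rows(
  steps=[
    [[0.001, 0, 0.02, 0], [0, 0, 0.015, 0], [0, 0, 0.008, 0], [0, 0, 0.004, 0], [0, 0, 0.004, 0], [0, 0, 0.003, 0], [0, 0, 0, 0]],
  ],
)

```text
clock: 25.45
position: [459.3, -305.8, 77.3]
tcp_rot: [-180.0, 0.0, -172.0]
ft_force: [0.1, 0.6, -3.7]
gripper_width: 16.7
grip_force: 89.7
```

Request:
play_rows(
  steps=[
    [[0, 0, 0.002, 0], [0, 0, 0.002, 0], [0, 0, 0, 0]],
  ],
)

```text
clock: 25.75
position: [459.2, -305.7, 73.1]
tcp_rot: [180.0, -0.0, -172.0]
ft_force: [-0.2, 0.2, -3.8]
gripper_width: 16.2
grip_force: 89.7
```

Request:
play_rows(
  steps=[
    [[0, 0, 0.002, 0], [0, 0, 0.002, 0], [0, 0, 0, 0]],
  ],
)

```text
clock: 26.05
position: [459.4, -305.9, 69.5]
tcp_rot: [-180.0, 0.0, -172.0]
ft_force: [-0.8, -0.5, -2.5]
gripper_width: 16.2
grip_force: 90.1
```

Nearly on the rim with no side force, so I release and retreat.

Request:
play_rows(
  steps=[
    [[0, 0, 0.001, 0], [0, 0, 0, 0]],
  ],
)

```text
clock: 26.25
position: [459.4, -305.9, 69.4]
tcp_rot: [-180.0, 0.0, -172.0]
ft_force: [-3.5, 2.8, 7.9]
gripper_width: 16.1
grip_force: 91.5
```

Request:
play_rows(
  steps=[
    [[0, 0, 0, 0], [0, 0, 0, 0], [0, 0, 0, 0], [0, 0, 0, 0], [0, 0, 0, 0], [0, 0, -0.02, 0], [0, 0, -0.03, 0], [0, 0, -0.04, 0], [0, 0, -0.045, 0], [0, 0, 0, 0]],
  ],
  claw=0.6,
)

```text
clock: 27.25
position: [461.0, -307.4, 209.2]
tcp_rot: [-179.5, 0.4, -172.0]
ft_force: [-0.6, -0.3, -0.9]
gripper_width: 51.1
grip_force: 0.0
```

```bash
python3 - <<'E'
from h import *
st(); snap('scene','s4'); snap('side','d4'); snap('wrist','w9')
# check bar and lid colour edges: brass tips over the lid top (62) expected near dowels
for n in('s4','w9'):
    im=np.load(f'pics/{n}.npz')['im']; hsv=cv2.cvtColor(im,cv2.COLOR_RGB2HSV).astype(int)
    for q in([90.8,58.2],[-90.8,-58.2]):
        X=[459+q[0],-306+q[1],64]; u,v=proj(n,X).astype(int)
        if not(8<u<552 and 8<v<412): print(n,'out');continue
        p=hsv[v-8:v+9,u-8:u+9]; m=(p[...,0]>=17)&(p[...,0]<=32)&(p[...,1]>110)&(p[...,2]>60); yy,xx=np.nonzero(m)
        print(n,len(xx),(u,v),(xx.mean()+u-8,yy.mean()+v-8) if len(xx) else '', w(n,xx.mean()+u-8,yy.mean()+v-8,64) if len(xx) else '')
# bar in both fixed cameras: light wood on dark lid
for n in('s4','d4'):
    im=np.load(f'pics/{n}.npz')['im'];hsv=cv2.cvtColor(im,cv2.COLOR_RGB2HSV).astype(int)
    c=proj(n,[459,-306,92]); e=[proj(n,[459+sx*39.6,-306+sx*5.6,92]) for sx in(-1,1)]
    print(n,'pred bar top centre',c,e)
E
```

```text
{'clock': 27.25, 'position': [460.97, -307.35, 209.23], 'tcp_rot': [-179.5, 0.37, -172.02], 'joints': [-45.81, 22.23, 83.16, 0.0, 73.99, -143.79], 'ft_force': [-0.57, -0.28, -0.87], 'gripper_width': 51.08, 'grip_force': 0.0}
s4 26 (np.int64(173), np.int64(295)) (np.float64(173.73076923076923), np.float64(296.34615384615387)) [ 552.6 -248.9   64. ]
s4 20 (np.int64(56), np.int64(265)) (np.float64(56.349999999999994), np.float64(266.1)) [ 370.3 -364.5   64. ]
w9 62 (np.int64(325), np.int64(291)) (np.float64(325.0), np.float64(289.2903225806452)) [ 547.8 -248.8   64. ]
w9 86 (np.int64(226), np.int64(80)) (np.float64(226.69767441860466), np.float64(80.68604651162791)) [ 368.4 -363.8   64. ]
s4 pred bar top centre [109.6 267.7] [array([ 95.4, 255.8]), array([124.5, 280.3])]
d4 pred bar top centre [328.7 367.6] [array([305. , 380.5]), array([351.7, 355.2])]
```

The contact force on pressing, the seating height (69.4 − 17.4 = 52 mm) and both dowel tips showing through the lid agree that the lid is down.

```bash
python3 -c "
from h import *
print(robot.hand_in())"
```

```text
the job is handed in; nothing more can be done
None
```

The job is handed in at about 27 s of 72 s: corkscrew, stopper and foil cutter are in the chest, the lid is down over both dowels, and the candle, glass and jar were not touched; hand-in returned no verdict.

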